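# Back the vial dial up one notch

## Robot

A 6-joint arm with a two-finger parallel gripper is mounted at the origin on the work surface. World frame = base frame: x ahead of the robot, y to its left, z up, the work surface at z = 0. Lengths are in m, angles in rad, forces in N, time in s.
With the tool pointing down it reaches from about 0.3 to 0.825 m from the base axis. Payload 5.4 kg.
Tool frame: the origin (TCP) lies on the front face of the gripper's body, between the roots of the fingers; the fingertips stand 88 mm ahead of it and the grasp point (between the pads) lies 69 mm ahead of it; y points along the fingers, z is the direction in which the jaws open and shut, and the axes are right-handed (so a half turn about y gives the same grasp; the last joint's range is limited). The gripper opens to 92 mm and grips with 3 to 60 N. Pads are 20 mm wide; open, the fingers measure 128 mm over their backs; the gripper's body (75 mm by 189 mm) begins 69 mm behind the grasp point.
Start: joints at [1.044, 0.158, 1.597, -0, 1.386, -0.21], TCP at [0.179, 0.546, 0.303] pointing down, gripper open.
Joint ranges: [-2.91, 2.91], [-0.94, 2.29], [0.18, 2.7], [-1.29, 4.43], [0.17, 2.64], [-3, 3]. Speed limits (rad/s): [2.57, 2.57, 3.14, 3.14, 3.14, 3.14].

## Interface

Orientations are given as a 3x3 rotation matrix whose columns are the frame's x, y, z axes.
In Python, from station import arm, imaging gives the robot as it stands.
- The arm moves only by the tool drive_tool, never from a script. Its argument "targets" is one flat list of numbers, 7 for each row, row after row: the shift along the tool's x, y, z in cm, then the turn, a rotation vector about the tool's x, y, z in rad, then the closure, from 0 (fully open) to 1 (shut). A call has 1 to 8 rows; each row is the pose to reach, as a shift and turn from the pose commanded when the call began, along the tool's axes at that moment; what a row does not reach only later rows make up. A row lasts 1/8 s, in which the tool goes at most 62.5 mm and 10.7 degrees, less where a joint would pass 70% of its speed; a pose out of reach is approached as far as the arm can. A call with a gripper value outside its range is refused whole. The fingers move at their own pace and stop on an object; the grip force is fixed at half the most. Time passes only in rows, so rows that repeat a pose let the fingers close. It gives the time, the measured TCP pose, the force and the opening at its end, in the units of the state.
- arm.observe(): the state, without advancing time (a new reading comes with each control period).
- imaging.capture(name): name is "scene" or "top" or "wrist"; returns a dict with "frame" (400x640x3 uint8, red, green, blue), "range_z" (400x640 float32, m along the optical axis (not along the pixel's ray), 0 where there is no reading), "intrinsics" (3x3 intrinsics, pixels), "position" and "orientation" of the camera in the world; the wrist camera has in their place "T_tool_cam" (4x4, takes a point from camera to tool coordinates, whose origin is the TCP and whose axes are the tool frame's). Camera axes: x right, y down, z forward; pixel columns grow to the right and rows downward; lengths in m; the calibration is good to about 2 mm. A picture is of the moment at which its call begins: read the wrist's pose just before it.
- arm.close_job(): hands the job in, once; it reports no verdict.
Trained networks look in the newest picture that a camera, given by its name, has taken for a name from the list of things; names that differ only in an ending like _2 or _b are one class to them, and where a whole thing is asked for, a point or a joint stands for the part that bears it (a point fixed in the world has none). Each returns a list of dicts, best first, with "conf" (0 to 1); they miss things now and then, are a little off and sometimes report something else, mostly with a low value. They report only what shows in the picture. A call takes as long as a camera call.
- imaging.silhouettes(camera, query): "region" (400x640 bool, what is visible of it) and "extent" ([left, top, right, bottom] in pixels, round what is visible of it).
- imaging.tip_of(camera, query): "position" ([column, row] in pixels: a listed point, or the origin of a listed thing).
The state is a dict: "clock": time; "qpos": joint angles; "qd": joint speeds; "tau": joint torques, N m; "position": TCP position; "eef_rot": TCP orientation; "ft_force": force on the tool from outside, world axes, zero at the start; "torque": the same for the moment, N m; "opening": finger opening in m.
Only numpy, scipy, OpenCV 4.12 (cv2) and the standard library are available. Lean on these libraries where they do the work, as an engineer would, in place of code of your own. Each camera call takes 0.05 s, during which the arm holds its last target.

## Task

The filling dial was advanced one notch too far, so the open vial just past the spout was skipped. With a fingertip, lift the ratchet pawl by its red bar and tip it right over until it rests on its stop, push the dial backward (clockwise seen from above) one notch, its spoke handles are there for that, and tip the pawl down into the teeth again so that it holds the dial there with the mouth of the skipped vial under the spout. Only push with the fingers: do not lift or tip any vial, and leave the bottle, jar and beaker where they are.

Things in the scene. Friction and masses are not known exactly. Their poses are not given: they have to be found in the camera images.
- machine: Vial filling stand, fixed: white base plate 300 x 340 mm (x by y), 13 mm thick, with a turning dial, a filling column and a ratchet pawl. Origin on the bench under the dial's axis, z up; coordinates (x, y, z) in mm below are in this frame, angles counterclockwise from its x. Nothing but pawl and bracket stands within 30 mm of the pawl's bar above z = 50.
- dial (a joint): Dial angle about its upright axis (rad): 0 at the start; positive = forward = counterclockwise from above. Locked backward by the pawl, free forward (the pawl rides over the teeth). One notch back is -0.785. It stays where it is left; turning it takes 0.12 N m (2 to 4 N at a spoke). If the pawl is let down part-way through a notch, it can be pushed on backward until the next tooth stops on it.
- pawl (a joint): Throw-over pawl angle (rad): 0 = fully down in the teeth, 1.15 = tipped over on its stop; about 0.25 with its nose on a tooth's top. 120 g, no spring: gravity holds it down; past about 0.8 it falls to the stop and stays; pushed back below that it falls down. It swings up and over towards the stand's -x.
- pawl_axle (a point): Middle of the pawl's level axle (along the stand's y), at (-55, -118, 62). Its bracket stands at (-55, -148), 32 x 11 mm, top z = 72. The pawl's steel arm, 12 mm wide, runs from here to its nose at (0, -118, 40) when down; a tab rises from the nose to the red bar. Tipped over, the nose is at (-13, -118, 103) and the bar at (-97, -138, 124).
- pawl_bar (a point): Middle of the pawl's red finger bar, 12 mm thick, 52 mm long along the stand's y, 75 mm from the axle; at (-15, -138, 126) with the pawl down. A level push on it towards the stand's -x, fingertips about 15 mm lower than it, lifts the pawl; after some 60 mm it falls over to the stop. From the other side a push towards +x over some 35 mm brings it back down.
- hub_top (a point): Top of the dial's hub (32 mm thick), on the dial's axis, z = 125. The dial plate is 256 mm across, top z = 35. On its rim (radius 108 to 128) are 8 saw teeth, 45 deg apart, each rising gently to 14 mm and dropping at a steep face. 8 blue nests (collars 12 mm high) stand on radius 85.
- spoke_a (a point): Centre of the black ball (18 mm) at the end of one of four level spoke handles of the dial: 62 mm from the dial's axis, z = 115; a steel rod 10 mm thick joins it to the hub. At dial 0 it lies at 22.5 deg in the stand frame.
- spoke_b (a point): The same on the second spoke, at 112.5 deg.
- spoke_c (a point): The same on the third spoke, at 202.5 deg.
- spoke_d (a point): The same on the fourth spoke, at 292.5 deg.
- spout (a point): Lower end of the filling needle (7 mm thick), fixed at (60, 60, 95), 85 mm from the dial's axis at 45 deg, 14 mm above the vials. Its arm runs outward at z = 155 to the column at (120, 120), 36 mm thick, 233 high.
- vial_missed: The skipped open glass vial, 22 mm across, 46 mm high, 22 g, loose in its nest one notch forward of the spout (at 90 deg in the stand frame at the start). Origin: centre of its underside, z = 35 mm.
- vial_next: Open vial of the same kind, under the spout at the start (45 deg).
- vial_later: Open vial of the same kind, at 0 deg at the start.
- vial_done1: Filled vial of the same size with an orange cap, at 135 deg at the start.
- vial_done2: The same, at 180 deg at the start. The three nests at 225, 270 and 315 deg are empty.
- beaker: Bystander: glass beaker 68 mm wide, 90 mm high, origin under its centre.
- reagent: Bystander: amber bottle with a blue cap, 70 mm wide, 135 mm high, origin under its centre.
- capjar: Bystander: white jar with an orange lid, 60 mm wide, 75 mm high, origin under its centre.

How it is judged:
On the way, in this order (a step that is already met when the one before it is completed fails the run):
1. the pawl is lifted and tipped over onto its stop, before the dial is turned (value of joint pawl above 1 rad and value of joint dial above -0.15 rad), for 0.2 s.
2. the dial is pushed backward while the pawl is off (value of joint pawl above 0.9 rad and value of joint dial below -0.2 rad), for 0.05 s.
At the end, for the whole second after the job is handed in: The pawl is down in the teeth (joint below 0.1 rad); the dial stands still one notch back (joint between -0.84 and -0.71 rad; snug against the pawl is -0.785); and the skipped vial stands upright in its nest, its centre within 6.5 mm of the spout seen from above (its mouth is 13 mm wide) (value of joint pawl below 0.1 rad and value of joint dial between -0.84 and -0.71 rad and velocity of joint dial between -0.05 and 0.05 rad/s and horizontal distance between vial_missed and spout below 0.0065 m and angle between vial_missed's own z axis and vertical below 0.15 rad and height (world z) of vial_missed below 0.04 m); the robot touches nothing.
It fails at once if the dial is advanced (forward) by more than half a notch or driven back by more than one and a half (value of joint dial above 0.4 rad or value of joint dial below -1.18 rad).
It fails at once if a vial is lifted or tipped in its nest (height (world z) of any of vial_missed, vial_next, vial_later, vial_done1, vial_done2 above 0.045 m or angle between any of vial_missed, vial_next, vial_later, vial_done1, vial_done2's own z axis and vertical above 0.25 rad).
It fails at once if the beaker, bottle or jar is moved or tipped (distance of any of beaker, reagent, capjar from where it was at the start of the episode above 0.015 m).
It also fails if it takes over 58 s, if anything falls off the work surface, if the arm or the gripper's body presses on something with over 40 N, if the wrist force passes 120 N, or if a joint passes its speed limit or range.

## Working session

There is one attempt and no reset: what is moved stays moved. The work goes in short steps, Python scripts to look and compute and a tool call to move; the robot and the scene stay as the last step left them, time stands still between calls to the robot, and variables do not carry over. Pictures are saved under pics/ and viewed, and the job is handed in when it is done.

Besides the shell and the picture viewer there is one more tool, called after "Request:" as name(argument=value, ...), one argument or row to a line, values as JSON. drive_tool: Moves the arm, as the interface text tells. Its arguments: {"type":"object","properties":{"targets":{"type":"array","items":{"type":"number"}}},"required":["targets"]}

```bash
mkdir -p pics
cat > h.py <<'E'
import numpy as np, cv2
from station import arm, imaging
def snap(n,fn):
    c=imaging.capture(n); cv2.imwrite('pics/'+fn,c['frame'][:,:,::-1]); return c
def px2w(c,u,v,z=None):
    K=np.array(c['intrinsics']); 
    if z is None: z=c['range_z'][int(round(v)),int(round(u))]
    p=np.array([(u-K[0,2])/K[0,0]*z,(v-K[1,2])/K[1,1]*z,z])
    return np.array(c['orientation'])@p+np.array(c['position'])
def w2px(c,p):
    q=np.array(c['orientation']).T@(np.array(p)-np.array(c['position'])); k=np.array(c['intrinsics'])@q
    return k[:2]/k[2]
E
python3 - <<'E'
from h import *
np.set_printoptions(precision=4,suppress=True)
s=arm.observe(); print(s['clock'],s['position'],s['eef_rot'],s['ft_force'])
for n in ['top','scene']:
    c=snap(n,n+'0.png'); print(n,c['position'],c['orientation'],c['intrinsics'])
    for q in ['hub_top','spoke_a','pawl_bar','pawl_axle','spout','vial_missed','vial_done1','beaker','reagent','capjar']:
        for r in imaging.tip_of(n,q)[:5]:
            u,v=r['position']; print(q,round(r['conf'],2),np.round(r['position'],1),px2w(c,u,v))
print(arm.observe()['clock'])
E
```

```text
0.0 [0.1789 0.546  0.3017] [[ 0.9502 -0.0009  0.3116]
 [-0.3116 -0.0016  0.9502]
 [-0.0004 -1.     -0.0018]] [-0.9068 -0.0351 -0.1804]
top [0.4928 0.0764 1.0433] [[-0.0121 -0.9977  0.0672]
 [-0.9999  0.0113 -0.0128]
 [ 0.0121 -0.0673 -0.9977]] [[394.9468   0.     320.8744]
 [  0.     394.9468 202.7285]
 [  0.       0.       1.    ]]
hub_top 0.96 [304.4 199.9] [0.5616 0.1029 0.1258]
spoke_a 0.86 [287.3 217.3] [0.5216 0.1431 0.1237]
spoke_a 0.81 [324.6 219.2] [0.5162 0.0563 0.1225]
spoke_a 0.6 [323.6 178.8] [0.6107 0.0575 0.1251]
spoke_a 0.58 [284.9 183.6] [0.6004 0.1481 0.1242]
spoke_a 0.17 [237.8 272.8] [0.3923 0.2632 0.0953]
pawl_bar 0.84 [360.3 181.1] [ 0.6039 -0.028   0.1286]
pawl_axle 0.67 [358.9 201.2] [ 0.5609 -0.0301  0.0715]
spout 0.7 [270.7 187.3] [0.5881 0.177  0.1616]
vial_missed 0.58 [278.6 217.1] [0.5242 0.1687 0.0661]
vial_done1 0.62 [319.2 232.4] [0.4854 0.069  0.082 ]
vial_done1 0.39 [293.3 232. ] [0.4871 0.1318 0.0805]
vial_done1 0.39 [358.8 202.5] [ 0.558  -0.0302  0.0677]
beaker 0.61 [405.9 190.3] [ 0.593  -0.1622  0.0065]
reagent 0.55 [237.2 271.8] [0.395  0.264  
[... 282 characters left out ...]
.3] [0.5681 0.103  0.1256]
spoke_a 0.93 [360.6 209.6] [0.5174 0.1493 0.1228]
spoke_a 0.92 [326.8 187.3] [0.5202 0.0588 0.1235]
spoke_a 0.92 [295.6 213.5] [0.6138 0.0662 0.1192]
spoke_a 0.89 [329.8 236.3] [0.6076 0.1534 0.1209]
spoke_a 0.65 [444.1 248. ] [0.4102 0.2932 0.0386]
pawl_bar 0.71 [263.8 185.1] [ 0.6142 -0.0315  0.1299]
pawl_axle 0.77 [288.2 196.4] [ 0.5584 -0.0246  0.0641]
vial_missed 0.41 [366.2 248.7] [0.6078 0.2357 0.1615]
vial_done1 0.53 [364.4 222.9] [0.4848 0.1399 0.0502]
vial_done1 0.51 [337.4 209.8] [0.5489 0.1167 0.1205]
beaker 0.84 [240.2 193.2] [ 0.6122 -0.1425  0.0282]
reagent 0.83 [443.2 247.4] [0.4115 0.2914 0.0401]
capjar 0.76 [426.8 317.4] [0.5721 0.3565 0.0493]
1.1
```

View pics/top0.png

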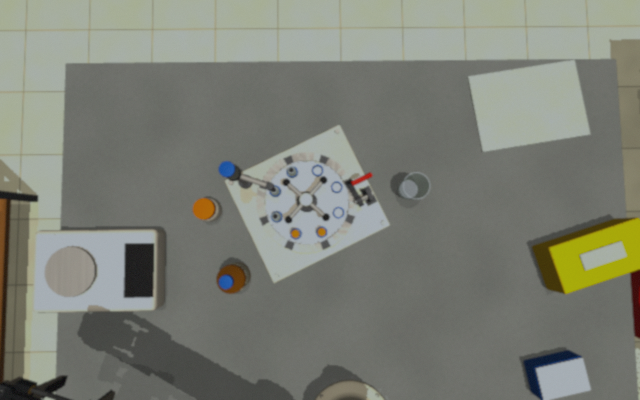

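View pics/scene0.png

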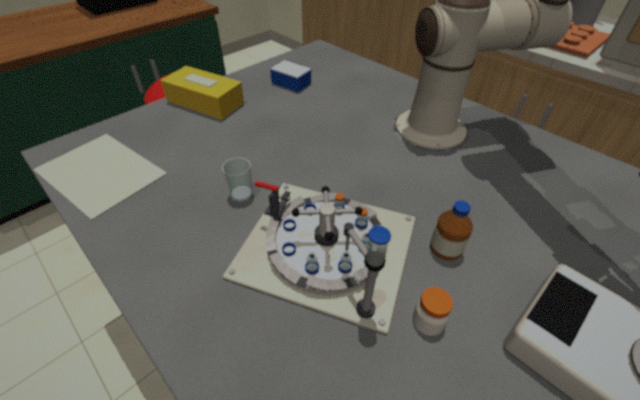

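Run:
```python
from h import *
# fit stand frame yaw from known points: hub, spokes, bar, axle (ray at known height)
np.set_printoptions(precision=4,suppress=True)
P={'hub':(0,0,.125)}
for n,a in zip('abcd',[22.5,112.5,202.5,292.5]): P[n]=(.062*np.cos(np.radians(a)),.062*np.sin(np.radians(a)),.115)
P['bar']=(-.015,-.138,.126);P['axle']=(-.055,-.118,.062)
ct=imaging.capture('top'); cs=imaging.capture('scene')
# guess: find assignment
obs={ 'top':dict(hub=(304.4,199.9),bar=(360.3,181.1),sp=[(287.3,217.3),(324.6,219.2),(323.6,178.8),(284.9,183.6)]),
'scene':dict(hub=(325.6,209.3),bar=(263.8,185.1),sp=[(360.6,209.6),(326.8,187.3),(295.6,213.5),(329.8,236.3)])}
from scipy.optimize import least_squares
def T(x,p):
    c,s=np.cos(x[2]),np.sin(x[2]); return np.array([x[0]+c*p[0]-s*p[1],x[1]+s*p[0]+c*p[1],p[2]])
def res(x,cams=('top','scene')):
    r=[]
    for n,c in (('top',ct),('scene',cs)):
        if n not in cams: continue
        o=obs[n]
        r+=list(w2px(c,T(x,P['hub']))-o['hub'])
        r+=list(w2px(c,T(x,P['bar']))-o['bar'])
        for k in 'abcd':
            w=w2px(c,T(x,P[k])); d=[w-np.array(q) for q in o['sp']]
            r+=list(min(d,key=np.linalg.norm))
    return np.array(r)
for cams in (('top','scene'),('top',),('scene',)):
    b=min((least_squares(res,[.565,.1,y],args=(cams,),loss='soft_l1') for y in np.arange(-3,3.2,.4)),key=lambda r:r.cost)
    print(cams,b.x,np.degrees(b.x[2]),b.cost,b.fun.round(1))
```

```text
('top', 'scene') [0.5619 0.1023 0.4402] 25.222803668452546 15.178647262856522 [ 0.2 -0.1  0.3 -1.3  0.3 -0.9 -0.1  2.5 -0.1 -1.6 -1.4  1.8  2.  -1.6
  3.7  0.4 -0.6 -0.7 -1.9  1.  -0.9  2.4  0.5 -1.6]
('top',) [0.5617 0.1021 0.4251] 24.35924047264245 4.919399858285809 [ 0.3 -0.   0.6 -0.3  0.6 -1.1 -0.4  2.3 -0.3 -1.2 -1.   2.1]
('scene',) [0.5628 0.1024 0.4631] 26.535256706795764 9.175441509097219 [ 1.7 -1.3  2.5  1.5 -0.2 -0.5 -2.3  0.7 -1.8  2.6  0.2 -0.8]
```

The top view shows the stand at about (305,200), the red bar at (361,180), and the beaker on its right at (412,187). The scene view agrees. I'll refine the yaw from the base plate.

Run:
```python
from h import *
np.set_printoptions(precision=4,suppress=True)
for n in ['top','scene']:
    c=imaging.capture(n); K=c['intrinsics']; z=c['range_z']; v,u=np.mgrid[:400,:640]
    p=np.stack([(u-K[0][2])/K[0][0]*z,(v-K[1][2])/K[1][1]*z,z],-1)@np.array(c['orientation']).T+np.array(c['position'])
    f=c['frame'].astype(int)
    m=(z>0)&(f.min(-1)>110)&(np.hypot(p[...,0]-.562,p[...,1]-.102)<.245)&(p[...,2]<.03)&(p[...,2]>.0)
    m=cv2.morphologyEx(m.astype(np.uint8),cv2.MORPH_OPEN,np.ones((3,3)))
    k,l,st,_=cv2.connectedComponentsWithStats(m); i=1+st[1:,4].argmax()
    q=p[l==i]; r=cv2.minAreaRect((q[:,:2]*1000).astype(np.float32)); print(n,st[i],r,np.median(q[:,2]))
    # red bar
    hsv=cv2.cvtColor(c['frame'],cv2.COLOR_RGB2HSV); mr=((hsv[...,0]<6)|(hsv[...,0]>174))&(hsv[...,1]>150)&(hsv[...,2]>90)&(np.hypot(p[...,0]-.61,p[...,1]+.03)<.06)
    q=p[mr&(p[...,2]>.1)]; d=np.linalg.svd(q[:,:2]-q[:,:2].mean(0))[2][0]; print('bar',len(q),q.mean(0),q.min(0),q.max(0),np.degrees(np.arctan2(d[1],d[0])))
```

```text
top [ 225  179  164  104 4157] ((561.6767578125, 98.31549072265625), (299.6036376953125, 348.518798828125), 25.333574295043945) 0.013280302751271345
bar 83 [ 0.6096 -0.0302  0.1311] [ 0.5969 -0.0537  0.1253] [ 0.6225 -0.0059  0.1348] 114.12009781057256
scene [ 223  214  137  109 3315] ((628.2088623046875, 98.94354248046875), (186.4150390625, 292.0465087890625), 25.59544563293457) 0.013439639640980494
bar 96 [ 0.6115 -0.0259  0.13  ] [ 0.5995 -0.0494  0.1245] [ 0.6245 -0.0057  0.1331] 116.13900420680524
```

```bash
cat >> h.py <<'E'
from scipy.spatial.transform import Rotation as R
HUB=np.array([.562,.102]); YAW=np.radians(25.3)
EX=np.array([np.cos(YAW),np.sin(YAW)]); EY=np.array([-np.sin(YAW),np.cos(YAW)])
def tgt(x,y,z,s=None):
    """fingertip target in stand mm -> tool shift cm, rotvec (tool down, tool z = stand +x)"""
    s=s or arm.observe(); Rm=np.array(s['eef_rot'])
    Rt=np.column_stack([np.r_[-EY,0],[0,0,-1],np.r_[EX,0]])
    p=np.r_[HUB+EX*x/1e3+EY*y/1e3, z/1e3+.088]
    return np.round(Rm.T@(p-s['position'])*100,2), np.round(R.from_matrix(Rm.T@Rt).as_rotvec(),3)
def tip(s=None):
    s=s or arm.observe(); p=np.array(s['position'])+np.array(s['eef_rot'])[:,1]*.088
    d=p[:2]-HUB; return np.round([d@EX*1e3,d@EY*1e3,p[2]*1e3],1)
E
python3 -c "
from h import *
print(tip(),tgt(45,-145,230))"
```

```text
[-156.2  565.3  214.7] (array([ 63.46,  -1.53, -37.73]), array([0.   , 0.812, 0.   ]))
```

Request:
drive_tool(
  targets=[0,-4,0,0,0,0,1,63.5,-1.5,-37.7,0,0.81,0,1,63.5,-1.5,-37.7,0,0.81,0,1,63.5,-1.5,-37.7,0,0.81,0,1,63.5,-1.5,-37.7,0,0.81,0,1,63.5,-1.5,-37.7,0,0.81,0,1,63.5,-1.5,-37.7,0,0.81,0,1,63.5,-1.5,-37.7,0,0.81,0,1],
)

```text
clock: 2.3
position: [0.468, 0.2154, 0.3281]
eef_rot: [[0.429, 0.001, 0.903], [-0.903, 0.0, 0.429], [0.0, -1.0, 0.001]]
ft_force: [-0.0, 2.4, -0.5]
opening: 0.0137
```

```bash
python3 -c "
from h import *
print(tip(),tgt(45,-145,230),arm.observe()['qpos'],arm.observe()['clock'])"
```

```text
[-36.5 142.7 240.1] (array([28.79,  1.02,  8.09]), array([-0.001,  0.002,  0.   ])) [ 1.96381305e-01 -1.58016903e-02  1.73029187e+00  2.05797883e-04
  1.42627207e+00 -2.47523925e-01] 2.3
```

Request:
drive_tool(
  targets=[28.8,1.0,8.1,0,0,0,1,28.8,1.0,8.1,0,0,0,1,28.8,1.0,8.1,0,0,0,1,28.8,1.0,8.1,0,0,0,1,28.8,1.0,8.1,0,0,0,1,28.8,1.0,8.1,0,0,0,1,28.8,1.0,8.1,0,0,0,1],
)

```text
clock: 3.18
position: [0.6634, -0.0077, 0.3177]
eef_rot: [[0.43, -0.001, 0.903], [-0.903, 0.001, 0.43], [-0.001, -1.0, -0.0]]
ft_force: [0.0, -0.2, 0.3]
opening: 0.0004
```

```bash
python3 -c "
from h import *
s=arm.observe()
print(tip(),tgt(40,-145,111),s['opening'],s['ft_force'])
c=snap('wrist','w1.png');c=snap('scene','s1.png')"
```

```text
[  44.8 -142.4  229.7] (array([ 0.26, 11.87, -0.48]), array([ 0.   ,  0.003, -0.001])) 0.00035404907521510535 [ 0.03258651 -0.21771462  0.28364624]
```

View pics/s1.png

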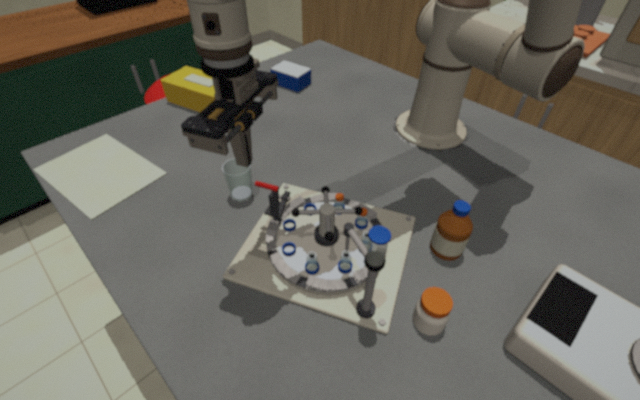

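View pics/w1.png

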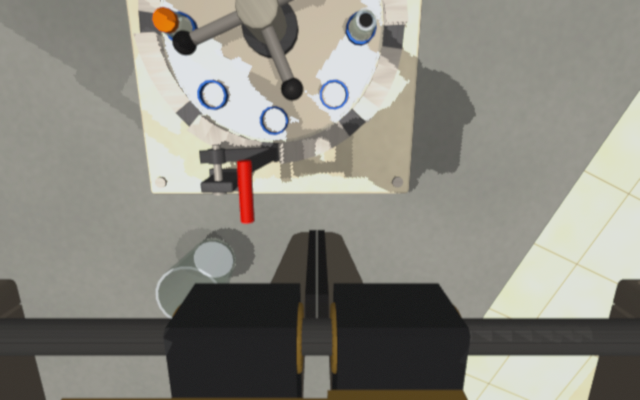

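The wrist view has the bar at (246,190), with the closed fingers on its +x side and clear of it. Next I lower them to the push height.

Request:
drive_tool(
  targets=[0.2,6,-0.5,0,0,0,1,0.2,11.9,-0.5,0,0,0,1,0.2,11.9,-0.5,0,0,0,1,0.2,11.9,-0.5,0,0,0,1],
)

```text
clock: 3.78
position: [0.6611, -0.0116, 0.202]
eef_rot: [[0.43, 0.004, 0.903], [-0.903, -0.001, 0.43], [0.002, -1.0, 0.003]]
ft_force: [0.3, -0.2, 0.2]
opening: 0.0005
```

```bash
python3 -c "
from h import *
s=arm.observe()
print(tip(),s['ft_force'])
c=snap('wrist','w2.png')
print(imaging.tip_of('wrist','pawl_bar')[:2])
for r in imaging.tip_of('wrist','pawl_bar')[:1]:
  u,v=r['position'];K=c['intrinsics'];z=c['range_z'][int(v),int(u)]
  p=np.r_[(u-K[0][2])/K[0][0]*z,(v-K[1][2])/K[1][1]*z,z,1]
  q=np.array(s['eef_rot'])@(c['T_tool_cam']@p)[:3]+s['position'];d=q[:2]-HUB;print(q,d@EX,d@EY)
"
```

```text
[  41.4 -145.3  114. ] [ 0.27972963 -0.18390546  0.17137849]
[{'position': [207.0, 244.9], 'conf': 0.89}]
[ 0.60944551 -0.02546697  0.1305607 ] -0.011579350253109612 -0.1355168742494495
```

View pics/w2.png

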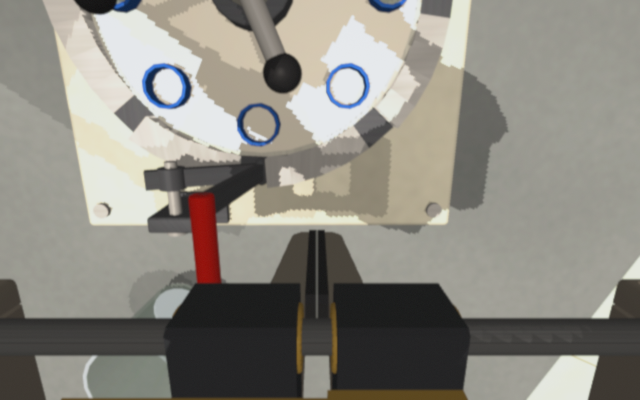

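Request:
drive_tool(
  targets=[0,0.2,-2,0,0,0,1,0,0.2,-3,0,0,0,1,0,0.2,-3.8,0,0,0,1,0,0.2,-4.6,0,0,0,1,0,0.2,-5.4,0,0,0,1,0,0.2,-6.2,0,0,0,1],
)

```text
clock: 4.68
position: [0.6032, -0.039, 0.1964]
eef_rot: [[0.43, -0.001, 0.903], [-0.903, 0.0, 0.43], [-0.001, -1.0, -0.001]]
ft_force: [-0.2, -0.1, 2.0]
opening: 0.0007
```

```bash
python3 -c "
from h import *
s=arm.observe()
print(tip(),s['ft_force'])
c=snap('wrist','w3.png')
print(imaging.tip_of('wrist','pawl_bar')[:2])
for r in imaging.tip_of('wrist','pawl_bar')[:1]:
  u,v=r['position'];K=c['intrinsics'];z=c['range_z'][int(v),int(u)]
  p=np.r_[(u-K[0][2])/K[0][0]*z,(v-K[1][2])/K[1][1]*z,z,1]
  q=np.array(s['eef_rot'])@(c['T_tool_cam']@p)[:3]+s['position'];d=q[:2]-HUB;print(q,d@EX,d@EY)
"
```

```text
[ -23.1 -145.   108.4] [-0.19646551 -0.11756608  2.01889186]
[]
```

View pics/w3.png

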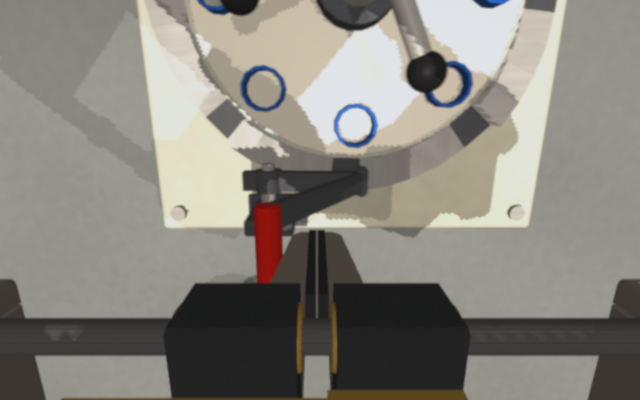

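The bar, at (268,235), is being lifted against the finger, so I keep pushing.

Request:
drive_tool(
  targets=[0,0,-0.8,0,0,0,1,0,0,-1.6,0,0,0,1,0,0,-2.4,0,0,0,1,0,0,-3.0,0,0,0,1,0,0,-3.4,0,0,0,1,0,0,-3.4,0,0,0,1],
)

```text
clock: 5.58
position: [0.5732, -0.0535, 0.1969]
eef_rot: [[0.429, -0.0, 0.903], [-0.903, -0.0, 0.429], [0.0, -1.0, -0.0]]
ft_force: [0.9, -0.5, 0.1]
opening: 0.0009
```

```bash
python3 -c "
from h import *
s=arm.observe()
print(tip(),s['ft_force'])
c=snap('wrist','w4.png');c=snap('top','t4.png')
print([ (r['position'],r['conf'],px2w(c,*r['position'])) for r in imaging.tip_of('top','pawl_bar')[:2]])
"
```

```text
[ -56.3 -145.4  108.9] [ 0.85247575 -0.53505659  0.07504081]
[([375.9, 208.7], 0.62, array([ 0.53464992, -0.04982861,  0.21532316]))]
```

View pics/w4.png

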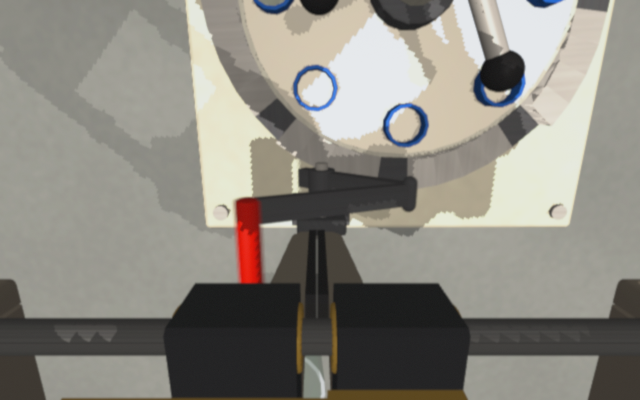

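The pawl is tipped over: bar at (248,240) and clear of the finger, nose at (408,190). Next I go up, across and down to the +x side of spoke d.

Request:
drive_tool(
  targets=[0,-6,0,0,0,0,1,-3,-6,5,0,0,0,1,-6,-6,10,0,0,0,1,-9.5,-6,13.1,0,0,0,1,-9.5,-6,13.1,0,0,0,1,-9.5,-3,13.1,0,0,0,1,-9.5,0.6,13.1,0,0,0,1,-9.5,0.6,13.1,0,0,0,1],
)

```text
clock: 6.72
position: [0.6486, 0.0879, 0.1874]
eef_rot: [[0.429, -0.007, 0.903], [-0.903, 0.0, 0.429], [-0.003, -1.0, -0.007]]
ft_force: [-0.1, 0.2, -0.6]
opening: 0.0003
```

```bash
python3 -c "
from h import *
s=arm.observe()
print(tip(),s['ft_force'])
c=snap('wrist','w5.png');c=snap('scene','s5.png')
print([ (r['position'],r['conf'],px2w(c,*r['position'])) for r in imaging.tip_of('scene','pawl_bar')[:2]])
"
```

```text
[ 71.7 -49.5  99.4] [-0.09005857  0.20351078 -0.58637066]
[]
```

View pics/w5.png

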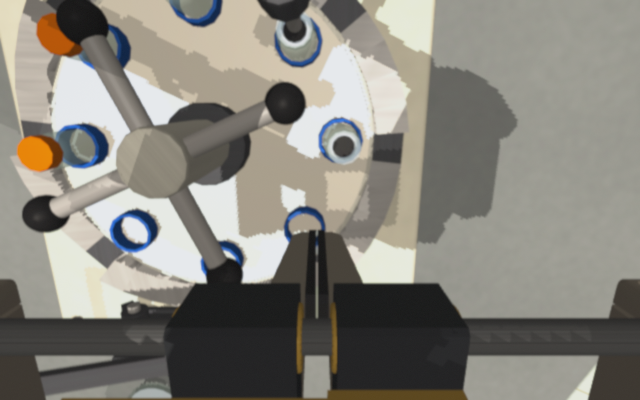

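View pics/s5.png

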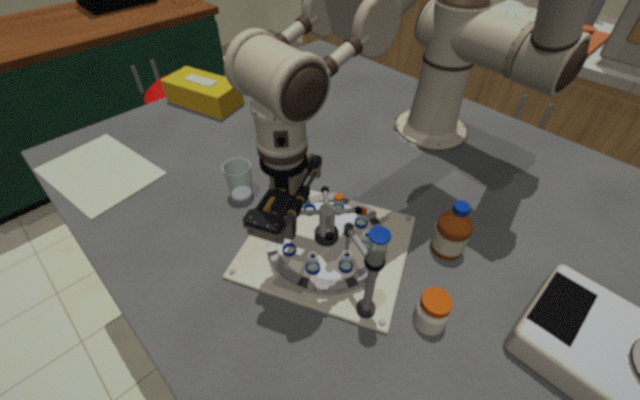

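Request:
drive_tool(
  targets=[0,-0.2,-1.8,0,0,0,1,0,-0.2,-2.3,0,0,0,1,0,-0.2,-2.8,0,0,0,1,0,-0.2,-3.3,0,0,0,1,0,-0.2,-3.8,0,0,0,1,0,-0.2,-4.3,0,0,0,1,0,-0.2,-4.7,0,0,0,1,0,-0.2,-4.7,0,0,0,1],
)

```text
clock: 7.88
position: [0.6075, 0.0686, 0.1924]
eef_rot: [[0.429, -0.002, 0.903], [-0.903, 0.0, 0.429], [-0.001, -1.0, -0.002]]
ft_force: [0.3, 0.1, 0.4]
opening: 0.0005
```

```bash
cat >> h.py <<'E'
def wcap(fn):
    s=arm.observe(); c=snap('wrist',fn); Rm=np.array(s['eef_rot']); T=np.array(c['T_tool_cam'])
    c['orientation']=Rm@T[:3,:3]; c['position']=Rm@T[:3,3]+np.array(s['position']); return c
def stand(p): d=np.array(p[:2])-HUB; return np.round([d@EX*1e3,d@EY*1e3,p[2]*1e3],1)
def ray(c,u,v,h):
    K=np.array(c['intrinsics']); d=np.array(c['orientation'])@np.r_[(u-K[0,2])/K[0,0],(v-K[1,2])/K[1,1],1]
    o=np.array(c['position']); return o+d*(h-o[2])/d[2]
def dial(c,n):
    for r in imaging.tip_of(n,'spoke_a'):
        p=stand(ray(c,*r['position'],.115)); print(np.round(r['position']),round(r['conf'],2),p[:2],'r',np.hypot(*p[:2]).round(1),'ang mod90',(np.degrees(np.arctan2(p[1],p[0]))%90).round(1))
E
python3 -c "
from h import *
s=arm.observe()
print(tip(),s['ft_force'])
c=wcap('w6.png');dial(c,'wrist')
c=snap('top','t6.png'); dial(c,'top')
"
```

```text
[ 26.7 -49.5 104.4] [0.34634576 0.14608067 0.38388403]
[132. 165.] 0.84 [-60.   -2.6] r 60.1 ang mod90 2.5
[249.  10.] 0.76 [-2.3 62.6] r 62.6 ang mod90 2.1
[273. 279.] 0.74 [  3.7 -61.3] r 61.4 ang mod90 3.5
[294. 178.] 0.89 [57.5  0.2] r 57.5 ang mod90 0.2
[320. 223.] 0.73 [-64.   -9.7] r 64.7 ang mod90 8.6
[282. 210.] 0.6 [ 2.8 58.2] r 58.3 ang mod90 87.2
```

View pics/w6.png

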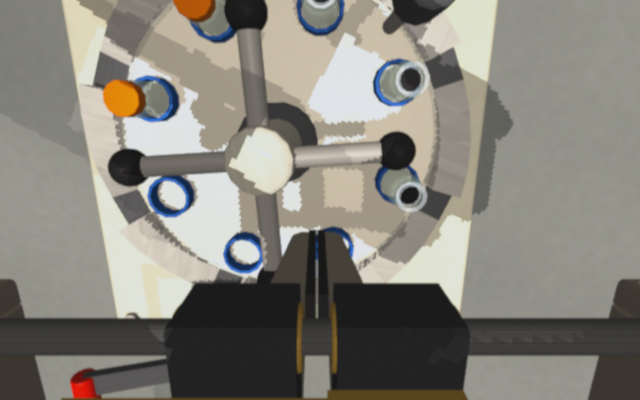

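Request:
drive_tool(
  targets=[0,0,-0.4,0,0,0,1,0,0,-0.8,0,0,0,1,0,0,-1.1,0,0,0,1,0,0,-1.4,0,0,0,1,0,0,-1.4,0,0,0,1],
)

```text
clock: 8.7
position: [0.5953, 0.0623, 0.1929]
eef_rot: [[0.429, -0.001, 0.903], [-0.903, -0.0, 0.429], [-0.0, -1.0, -0.001]]
ft_force: [1.0, -0.4, 0.1]
opening: 0.0006
```

```bash
python3 -c "
from h import *
s=arm.observe()
print(tip(),s['ft_force'])
c=wcap('w7.png');dial(c,'wrist')
"
```

```text
[ 13.1 -50.1 104.9] [ 0.95803178 -0.44503996  0.08234629]
[271. 278.] 0.94 [-11.1 -61.1] r 62.1 ang mod90 79.7
[423. 178.] 0.92 [62.  -8.9] r 62.6 ang mod90 81.8
[314.  11.] 0.84 [11.2 61.7] r 62.7 ang mod90 79.7
[156. 136.] 0.6 [-61.   10.2] r 61.8 ang mod90 80.5
```

View pics/w7.png

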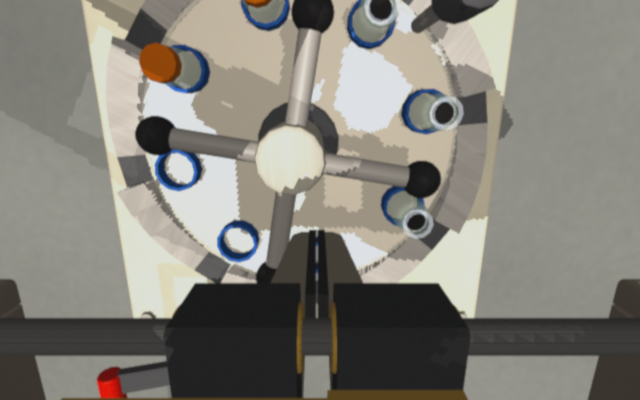

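Dial is at about -0.56, part-way through the notch. Next I move to the far (-x) side of the tipped bar.

Request:
drive_tool(
  targets=[0,0,1.5,0,0,0,1,0,-5,1.5,0,0,0,1,3,-7,-4,0,0,0,1,6,-7,-9,0,0,0,1,9.7,-7,-14,0,0,0,1,9.7,-7,-15.8,0,0,0,1,9.7,-7,-15.8,0,0,0,1],
)

```text
clock: 9.68
position: [0.494, -0.0936, 0.2629]
eef_rot: [[0.428, -0.001, 0.904], [-0.904, 0.0, 0.428], [-0.0, -1.0, -0.0]]
ft_force: [0.3, -0.2, 0.2]
opening: 0.0002
```

Request:
drive_tool(
  targets=[0,3.5,0,0,0,0,1,0,6.8,0,0,0,0,1,0,6.8,0,0,0,0,1],
)

```text
clock: 10.05
position: [0.4937, -0.0914, 0.1924]
eef_rot: [[0.431, -0.006, 0.902], [-0.902, 0.003, 0.431], [-0.005, -1.0, -0.004]]
ft_force: [0.0, 0.2, -0.5]
opening: 0.0005
```

```bash
python3 -c "
from h import *
s=arm.observe()
print(tip(),s['ft_force'])
c=wcap('w8.png');dial(c,'wrist')
for r in imaging.tip_of('wrist','pawl_bar'): print(r, stand(px2w(c,*r['position'])))
"
```

```text
[-144.8 -145.2  104.4] [ 0.01223036  0.18110102 -0.54362049]
[624.  80.] 0.61 [-12.3 -60.3] r 61.5 ang mod90 78.5
{'position': [421.1, 250.0], 'conf': 0.88} [ -98.  -134.7  128.3]
```

View pics/w8.png

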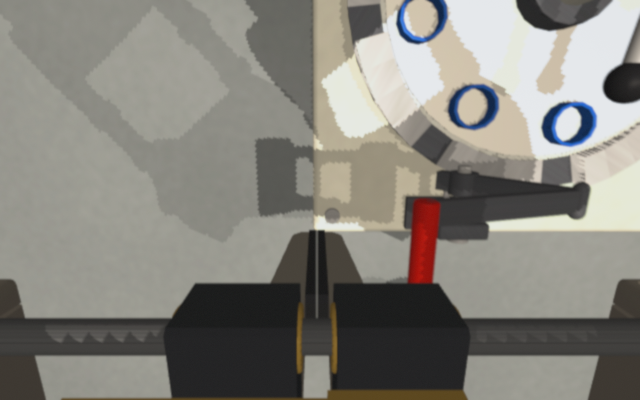

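The finger, at (317,240), is on the -x side of the bar at (421,250). I push it towards +x.

Request:
drive_tool(
  targets=[0,0,1.6,0,0,0,1,0,0,2.3,0,0,0,1,0,0,3.0,0,0,0,1,0,0,3.7,0,0,0,1,0,0,4.4,0,0,0,1,0,0,5.1,0,0,0,1,0,0,5.8,0,0,0,1,0,0,6.1,0,0,0,1],
)

```text
clock: 11.2
position: [0.5503, -0.0666, 0.1949]
eef_rot: [[0.43, 0.0, 0.903], [-0.903, 0.0, 0.43], [0.0, -1.0, 0.0]]
ft_force: [-0.2, -0.6, 0.7]
opening: 0.0001
```

```bash
python3 -c "
from h import *
s=arm.observe()
print(tip(),s['ft_force'])
c=wcap('w9.png');dial(c,'wrist')
for r in imaging.tip_of('wrist','pawl_bar'): print(r, stand(px2w(c,*r['position'])))
"
```

```text
[ -82.6 -147.4  106.9] [-0.18635111 -0.55113767  0.66659338]
{'position': [381.8, 261.0], 'conf': 0.62} [ -56.1 -136.3  143.3]
```

View pics/w9.png

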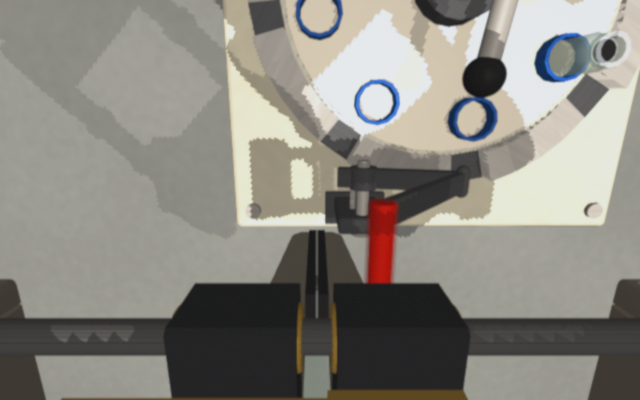

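Request:
drive_tool(
  targets=[0,-4,-0.5,0,0,0,1,0,-7,0,0,0,0,1,-3,-7,5,0,0,0,1,-6,-7,9,0,0,0,1,-9.6,-7,12.8,0,0,0,1,-9.6,-7,12.8,0,0,0,1],
)

```text
clock: 12.1
position: [0.6245, 0.0778, 0.2646]
eef_rot: [[0.433, -0.0, 0.901], [-0.901, 0.001, 0.433], [-0.001, -1.0, 0.0]]
ft_force: [0.1, -0.3, -1.1]
opening: 0.0004
```

```bash
python3 -c "
from h import *
s=arm.observe()
print(tip(),s['ft_force'])
c=wcap('w10.png');dial(c,'wrist')
for r in imaging.tip_of('wrist','pawl_bar'): print(r, stand(px2w(c,*r['position'])))
"
```

```text
[ 46.2 -48.5 176.6] [ 0.05045841 -0.26998147 -1.06238714]
[157. 125.] 0.86 [-59.6  11.7] r 60.7 ang mod90 78.9
[343. 159.] 0.78 [ 62.6 -10.3] r 63.4 ang mod90 80.7
[265.  46.] 0.68 [12.9 60. ] r 61.4 ang mod90 77.9
[238. 227.] 0.61 [-10.  -59.1] r 59.9 ang mod90 80.4
```

View pics/w10.png

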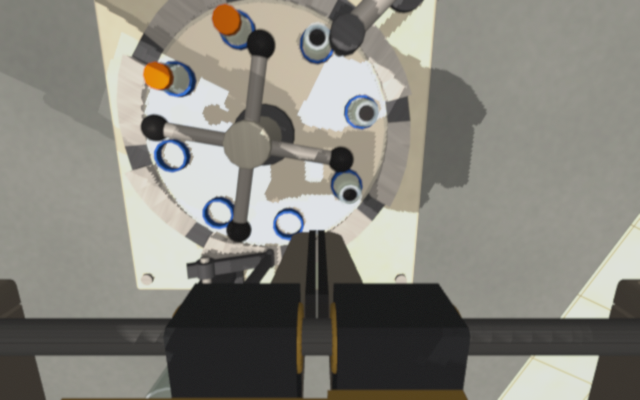

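The pawl is down again, with its nose at (272,255), and the dial is still at about -0.57. I lower the finger and push until the tooth stops.

Request:
drive_tool(
  targets=[0.1,4,0,0,0,0,1,0.1,7.2,0,0,0,0,1,0.1,7.2,-1.5,0,0,0,1,0.1,7.2,-2.5,0,0,0,1,0.1,7.2,-3.0,0,0,0,1,0.1,7.2,-3.4,0,0,0,1,0.1,7.2,-3.7,0,0,0,1,0.1,7.2,-3.7,0,0,0,1],
)

```text
clock: 13.25
position: [0.5915, 0.0581, 0.1935]
eef_rot: [[0.43, 0.001, 0.903], [-0.903, -0.0, 0.43], [0.001, -1.0, 0.001]]
ft_force: [1.5, 1.0, 1.0]
opening: 0.0003
```

```bash
python3 -c "
from h import *
s=arm.observe()
print(tip(),s['ft_force'])
c=wcap('w11.png');dial(c,'wrist')
"
```

```text
[  7.9 -52.4 105.5] [1.51725472 0.95674108 1.02537794]
[427. 185.] 0.88 [ 59.7 -14.8] r 61.5 ang mod90 76.1
[170. 117.] 0.77 [-59.2  16.4] r 61.4 ang mod90 74.5
[272. 268.] 0.63 [-15.7 -58.6] r 60.7 ang mod90 75.0
[340.  11.] 0.6 [16.7 59.5] r 61.8 ang mod90 74.3
```

View pics/w11.png

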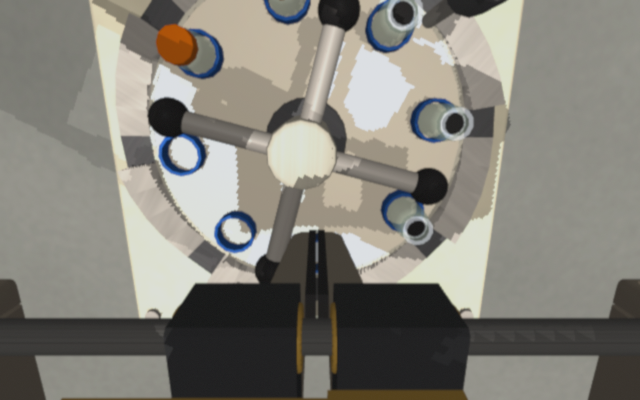

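Request:
drive_tool(
  targets=[0,0,-0.3,0,0,0,1,0,0,-0.6,0,0,0,1,0,0,-0.6,0,0,0,1],
)

```text
clock: 13.72
position: [0.5857, 0.0557, 0.193]
eef_rot: [[0.43, 0.0, 0.903], [-0.903, 0.0, 0.43], [-0.0, -1.0, 0.0]]
ft_force: [3.1, 1.8, 0.9]
opening: 0.0004
```

Request:
drive_tool(
  targets=[0,0,-0.15,0,0,0,1,0,0,-0.3,0,0,0,1,0,0,-0.3,0,0,0,1],
)

```text
clock: 14.1
position: [0.5847, 0.0552, 0.1934]
eef_rot: [[0.429, 0.006, 0.903], [-0.903, 0.002, 0.429], [0.0, -1.0, 0.006]]
ft_force: [9.2, 5.8, -2.3]
opening: 0.0003
```

```bash
python3 -c "
from h import *
s=arm.observe()
print(tip(),s['ft_force'])
c=wcap('w12.png');dial(c,'wrist')
"
```

```text
[  1.  -52.  105.4] [ 9.2107521   5.77341381 -2.27802755]
[437. 202.] 0.82 [ 58.2 -22.8] r 62.5 ang mod90 68.6
[189.  99.] 0.78 [-56.6  24.8] r 61.8 ang mod90 66.3
[268. 262.] 0.73 [-24.1 -54.6] r 59.7 ang mod90 66.2
[374.  17.] 0.7 [24.  57.6] r 62.4 ang mod90 67.4
[413.  41.] 0.7 [41.1 48.6] r 63.6 ang mod90 49.8
```

Force climbed to 11 N and the dial reads about -0.79, so it is snug on the pawl. I back off and check.

Request:
drive_tool(
  targets=[0,0,1,0,0,0,1,0,0,2.5,0,0,0,1,0,-5,2.5,0,0,0,1,0,-11,2.5,0,0,0,1,0,-16,0,0,0,0,1,5,-16,-5,0,0,0,1,5,-16,-5,0,0,0,1,5,-16,-5,0,0,0,1],
)

```text
clock: 15.2
position: [0.5589, -0.0126, 0.3518]
eef_rot: [[0.428, -0.003, 0.904], [-0.904, 0.001, 0.428], [-0.002, -1.0, -0.002]]
ft_force: [-0.0, -0.4, -0.4]
opening: 0.0004
```

```bash
python3 -c "
from h import *
s=arm.observe()
print(tip(),s['ft_force'])
c=wcap('w13.png');dial(c,'wrist')
c=snap('scene','s13.png'); dial(c,'scene')
for q in ['pawl_bar','pawl_axle']:
  for r in imaging.tip_of('scene',q)[:2]: print(q,r, stand(px2w(c,*r['position'])))
for p in [(-15,-138,126)]:
  q=HUB+EX*p[0]/1e3+EY*p[1]/1e3; print('expected bar px',w2px(c,np.r_[q,.126]))
"
```

```text
[ -52.  -102.2  263.8] [-0.04493581 -0.37486914 -0.37028783]
[349. 136.] 0.93 [-23.7 -56.4] r 61.2 ang mod90 67.2
[313.  40.] 0.87 [-56.3  24.4] r 61.4 ang mod90 66.6
[441.  99.] 0.73 [ 56.6 -23.7] r 61.4 ang mod90 67.3
[348. 192.] 0.94 [-66.3  21.9] r 69.8 ang mod90 71.7
[305. 200.] 0.8 [-14.1 -54.2] r 56.0 ang mod90 75.4
[303. 229.] 0.68 [ 59.  -27.6] r 65.1 ang mod90 64.9
[350. 231.] 0.61 [32.  57.5] r 65.8 ang mod90 60.9
pawl_bar {'position': [266.3, 184.2], 'conf': 0.65} [ -14.  -139.3  130.1]
pawl_axle {'position': [285.1, 196.6], 'conf': 0.68} [ -49.1 -116.4   69.8]
pawl_axle {'position': [330.7, 250.0], 'conf': 0.59} [30.4 20.  36.2]
expected bar px [267.28838249 185.48528264]
```

View pics/w13.png

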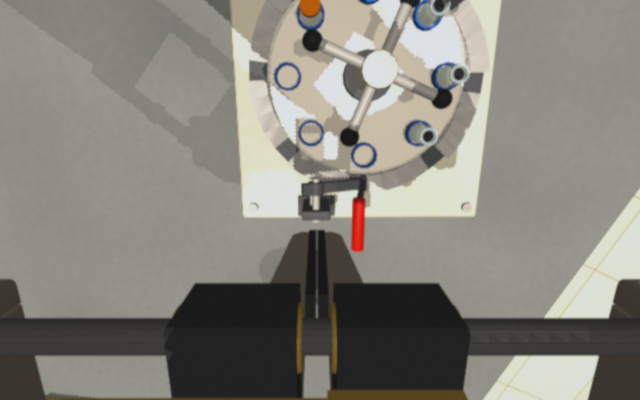

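View pics/s13.png

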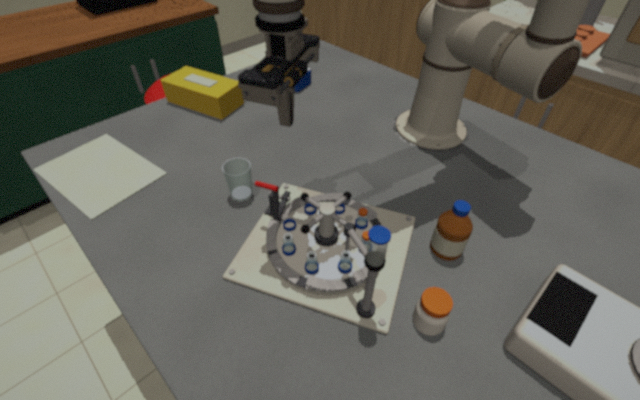

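Both pictures show the bar back where it sits with the pawl down (scene (266,184), expected (267,185)) and the dial at about 67° mod 90. The vials are upright and the arm is clear, so I hand in.

```bash
python3 -c "
from h import *
print(arm.close_job())"
```

```text
the job is handed in; nothing more can be done
None
```

I tipped the pawl over onto its stop and pushed the dial back about 0.56 rad by spoke d. I then dropped the pawl and pushed on until a tooth stopped on it, with the wrist force rising to about 11 N. The job was handed in at about 15 s of the 58 s limit; no verdict came back.

**Last checks:**
- **Dial:** the final wrist view put the dial at about -0.79 rad (snug is -0.785), which is one notch back. The scene camera's spoke readings scattered by several degrees, so I trusted the wrist view.
- **Pawl:** the red bar was within about 2 pixels of its expected "down" position.
- **Vials and bystanders:** the vials in view looked upright. The bottle, jar and beaker looked unmoved in the pictures; I did not measure them.
- **Arm:** it was clear of everything and read about 0.5 N of contact force.

I did not measure the distance between the skipped vial and the spout directly. I inferred it from the dial angle.

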